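# Re-stand the fallen bottle and hold the lane gate at its third click

### The job

A bottle has fallen over in the bottle lane: stand it upright on the lane, in line between its standing neighbours and the gate, and let go of it without shifting or tipping the neighbours. Only then take the winged knob of the gate at the end of the lane and turn it counter-clockwise (seen from above) from its rest, counting the clicks, to the third click; do not run on towards the fourth. The knob springs back when let go, so finish while still gripping it, keeping it still at the third click.

Things in the scene. Friction and masses are not known exactly. Their poses are not given: they have to be found in the camera images.
- lane: fixed lane: grey floor 92 mm wide (x), 520 mm long (y -250 to +270). Its top is 8 mm over the bench; a groove 28 mm wide, 4 mm deep runs along its middle; aluminium edge strips reach 12 mm over the bench, inner faces at x -40 and +40. Origin: bench level, centre line; z up, y along it away from the gate (robot's left), x away from the robot. Neighbours at about y +150 and +225
- bottle: the fallen reagent bottle of clear glass with screw cap, 114 mm tall, body 54 mm in diameter up to 92 mm over its base, cap 42 mm, 0.27 kg; origin: centre of its base, z: from base to cap. Starts lying along the groove, cap towards the gate, axis 31 mm over the bench, base at lane y -10 to 45 mm; in line again with its base within 20 mm of the centre line, at lane y -100 to +120
- neighbour_1: standing neighbour next to the fallen bottle, to be left as it stands: reagent bottle of clear glass with screw cap, 114 mm tall, body 54 mm in diameter up to 92 mm over its base, cap 42 mm, 0.27 kg; origin: centre of its base, z: from base to cap
- neighbour_2: standing neighbour farther from the gate, to be left as it stands: reagent bottle of clear glass with screw cap, 114 mm tall, body 54 mm in diameter up to 92 mm over its base, cap 42 mm, 0.27 kg; origin: centre of its base, z: from base to cap
- gate (a joint): gate angle, rad, counter-clockwise from above; 0 at rest (blade across the lane's exit). Clicks at 0.419, 0.838, 1.257 (third), 1.676, end stop 2.094. A spring always turns it back: 0.055 N m at rest, 0.12 at the third click; the clicks add a ripple of 0.05 N m either way, resisting on leaving a click, helping after the crest midway to the next; no click holds by itself
- gate_grip (a point): on the knob's vertical axis at gripping height, 76 mm over the bench. The black wing is a bar 44 mm long (this point's x), 14 mm thick (y), from 56 to 92 mm over the bench, on a disc 48 mm wide. Grip from above, fingers closing along y; x and y turn with the knob and match the lane's at rest. A white line marks the blade's side. Axis at lane x +75, y -215 mm
- gate_blade_tip (a point): middle of the tip of the steel gate blade, 112 mm from the knob's axis towards -x of point gate_grip; blade 22 mm high (23 to 45 mm over the bench), 5 mm thick, turns with the knob. Under it a fixed foot, 96 mm wide, 12 mm high, has six black dots, one under the blade at rest and at each click (rest and third larger)
Not all that is in view belongs to the job. What is shaped like the neighbour_2 but green or orange is not meant.

How it is judged (in metres and radians):
On the way, in this order (a step that is already met when the one before it is completed fails the run):
1. the fallen bottle stands upright on the lane, let go (angle between bottle's own z axis and vertical below 0.1 rad and z of bottle in the frame of lane below 0.013 m and x of bottle in the frame of lane between -0.02 and 0.02 m and y of bottle in the frame of lane between -0.1 and 0.12 m and contact force between the fingers and bottle below 0.1 N), for 0.3 s.
2. the gate is held still at its third click by the fingers (value of joint gate between 1.1366 and 1.3766 rad and velocity of joint gate between -0.1 and 0.1 rad/s and contact force between the fingers and gate above 2 N), for 0.3 s.
At the end, for the whole second after the job is handed in: Bottle upright (0.1 rad) on the lane floor, within 20 mm of its centre line and y -100 to +120 mm, let go; neighbours upright within 20 mm of their places; fingers hold the gate (over 2 N) still within 0.12 rad of 1.257 rad (third click), no bottle touching it (all of step 1 and all of step 2 and angle between each of neighbour_1, neighbour_2's own z axis and vertical below 0.1 rad and distance of each of neighbour_1, neighbour_2 from where it was at the start of the episode below 0.02 m and contact force between gate and neighbour_1 below 0.1 N and contact force between gate and neighbour_2 below 0.1 N and contact force between gate and bottle below 0.1 N); the arm keeps its last pose, push and grip.
It fails at once if a neighbour is tipped or shifted by more than 20 mm (angle between any of neighbour_1, neighbour_2's own z axis and vertical above 0.3 rad or distance of any of neighbour_1, neighbour_2 from where it was at the start of the episode above 0.02 m).
It fails at once if the gate is opened while the bottle is not yet standing (value of joint gate above 0.4 rad and angle between bottle's own z axis and vertical above 0.3 rad).
It fails at once if the gate is turned past the third click towards the fourth (value of joint gate above 1.5 rad).
It also fails if it takes over 53 s, if anything falls off the work surface, if the arm or the gripper's body presses on something with over 40 N, if the wrist force passes 120 N, or if a joint passes its speed limit or range.

### The arm

A 6-joint arm with a two-finger parallel gripper is mounted at the origin on a cart in front of the work surface, level with it; the furniture and walls round the work are solid. World frame = base frame: x ahead of the robot, y to its left, z up, the work surface at z = 0. Lengths are in mm, angles in rad, forces in N, time in s.
With the tool pointing down it reaches from about 275 to 1000 mm from the base axis. Payload 8.4 kg.
Tool frame: the origin (TCP) lies midway between the tips of the shut fingers; the grasp point (between the pads) lies 19 mm behind it; z points along the fingers, y is the line along which they close (so a half turn about z gives the same grasp; the last joint's range is limited). The gripper opens to 85 mm and grips with 20 to 120 N. Pads are 22 mm wide; open, the fingers measure 114 mm over their backs; the gripper's body (76 mm by 85 mm) begins 54 mm behind the grasp point. The pads swing forward as they close: fully open they stand 13 mm farther back than shut.
Start: joints at [1.151, 0.353, 1.633, -0, 1.155, -0.002], TCP at [253.593, 571.243, 231.281] pointing down, gripper open.
Joint ranges: [-2.63, 2.63], [-0.92, 2.1], [0.06, 2.66], [-1.3, 4.44], [0, 2.69], [-3.02, 3.02]. Speed limits (rad/s): [2.22, 2.22, 2.79, 3.14, 3.14, 3.14].

### API

Orientations are given as a unit quaternion [w, x, y, z].
In Python, from workcell import * gives the robot as it stands.
- The arm moves only by the tool play_rows, never from a script. Its argument "targets" is text: rows parted by semicolons, each of 5 numbers parted by spaces: the shift along the tool's x, y, z in m, then the turn about the tool's z in rad, then the finger opening in m, from 0 to 0.0854. In form: dx dy dz yaw gripper; .... A call has exactly 5 rows; each row is the pose to reach, as a shift and turn from the pose commanded when the call began, along the tool's axes at that moment; what a row does not reach only later rows make up. A row lasts 1/12 s, in which the tool goes at most 41.7 mm and 7.16 degrees, less where a joint would pass 70% of its speed; a pose out of reach is approached as far as the arm can. A call with a gripper value outside its range is refused whole. The fingers move at their own pace and stop on an object; "force" is the grip in N (left out, the last holds). Time passes only in rows, so rows that repeat a pose let the fingers close, or fill a call up. It gives the time, the measured TCP pose, the force, the opening and the grip force at its end, in the units of the state.
- get_state(): the state, without advancing time (a new reading comes with each control period).
- snapshot(name): name is "scene" or "top" or "wrist"; returns a dict with "pixels" (384x512x3 uint8, blue, green, red), "fx", "fy", "cx", "cy" (pixels), "T" (4x4, takes a point from camera to world coordinates). Camera axes: x right, y up, looking along -z (the intrinsics and any distortion apply to the point x, -y, -z); pixel columns grow to the right and rows downward; lengths in mm; the calibration is good to about 2 mm. A picture is of the moment at which its call begins. There is no depth.
- sign_off(): hands the job in; it is judged then, once.
The state is a dict: "clock": time; "joint_pos": joint angles; "qvel": joint speeds; "effort": joint torques, N m; "eef_pos": TCP position; "ee_rot": TCP orientation; "force": force on the tool from outside, world axes, zero at the start; "ft_torque": the same for the moment, N m; "finger_gap": finger opening in mm; "gripper_force": force on a finger pad.
Only numpy, scipy, OpenCV 4.12 (cv2) and the standard library are available. Lean on these libraries where they do the work, as an engineer would, in place of code of your own. Each camera call takes 0.05 s, during which the arm holds its last target. There are 200 camera calls.

## Working session

There is one attempt and no reset: what is moved stays moved. The work goes in short steps, Python scripts to look and compute and a tool call to move; the robot and the scene stay as the last step left them, time stands still between calls to the robot, and variables do not carry over. Pictures are saved under pics/ and viewed, at most 10 in all, crops included, and the job is handed in when it is done.

Besides the shell and the picture viewer there is one more tool, called as name(argument=value, ...) on one line, values as JSON. play_rows: Moves the arm, as the interface text tells. Its arguments: {"type":"object","properties":{"targets":{"type":"string"},"force":{"type":"number"}},"required":["targets"]}

```bash
mkdir -p pics
cat > h.py <<'E'
from workcell import *
import numpy as np, cv2
def ray(s,u,v):
    d=np.array([(u-s["cx"])/s["fx"],-(v-s["cy"])/s["fy"],-1.0]); T=np.array(s["T"])
    return T[:3,3],T[:3,:3]@d
def onz(s,u,v,z):
    o,d=ray(s,u,v); return o+d*(z-o[2])/d[2]
def proj(s,p):
    T=np.array(s["T"]); c=T[:3,:3].T@(np.array(p)-T[:3,3]); return s["cx"]+s["fx"]*c[0]/-c[2], s["cy"]+s["fy"]*c[1]/c[2]
E
python3 - <<'E'
from h import *
import pickle
st=get_state();print({k:np.round(v,3) for k,v in st.items()})
d={n:snapshot(n) for n in("scene","top")}
pickle.dump(d,open("s0.pkl","wb"))
for n,s in d.items():
    cv2.imwrite(f"pics/{n}0.png",cv2.resize(s["pixels"],(800,600)));print(n,s["fx"],s["cx"],s["cy"],[k for k in s],np.round(s["T"],3).tolist())
E
```

```text
{'clock': np.float64(0.0), 'joint_pos': array([ 1.151,  0.354,  1.634,  0.   ,  1.155, -0.002]), 'qvel': array([ 0.001, -0.   , -0.002, -0.   ,  0.002, -0.   ]), 'effort': array([ 1.0000e-03, -6.0525e+01, -3.4207e+01,  0.0000e+00,  9.0000e-03,
        0.0000e+00]), 'eef_pos': array([253.395, 570.817, 230.57 ]), 'ee_rot': array([-0.   ,  0.207,  0.978, -0.001]), 'force': array([0.28 , 0.   , 0.345]), 'ft_torque': array([-0.001,  0.032, -0.027]), 'gripper_force': np.float64(0.0), 'finger_gap': np.float64(85.02)}
scene 379.4715643925528 259.31361520048193 193.76604937950245 ['pixels', 'fx', 'fy', 'cx', 'cy', 'T'] [[-0.581, 0.461, -0.671, -38.855], [-0.814, -0.309, 0.492, 528.859], [0.019, 0.832, 0.555, 522.197], [0.0, 0.0, 0.0, 1.0]]
top 378.8468693232387 258.98431177651423 191.8173574526776 ['pixels', 'fx', 'fy', 'cx', 'cy', 'T'] [[-0.001, 0.997, -0.08, 449.032], [-1.0, -0.003, -0.03, 91.975], [-0.03, 0.08, 0.996, 1076.051], [0.0, 0.0, 0.0, 1.0]]
```

View pics/scene0.png

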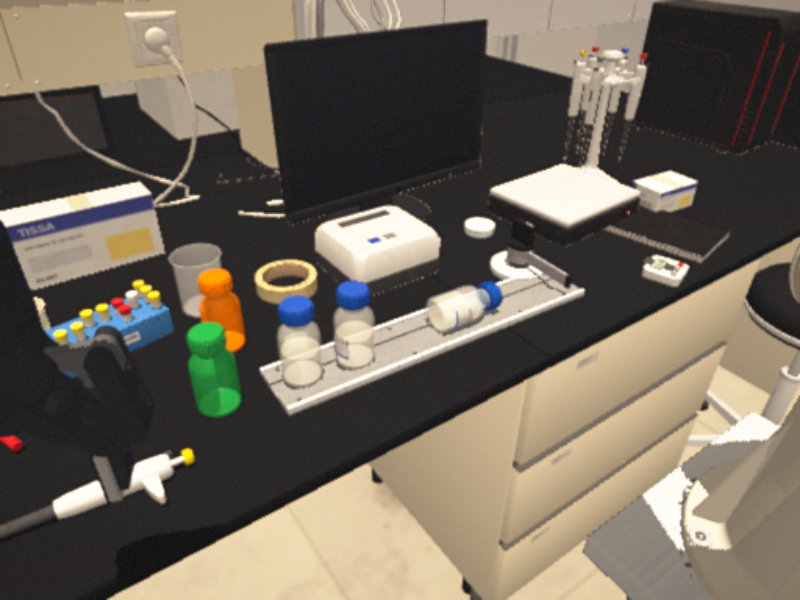

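View pics/top0.png

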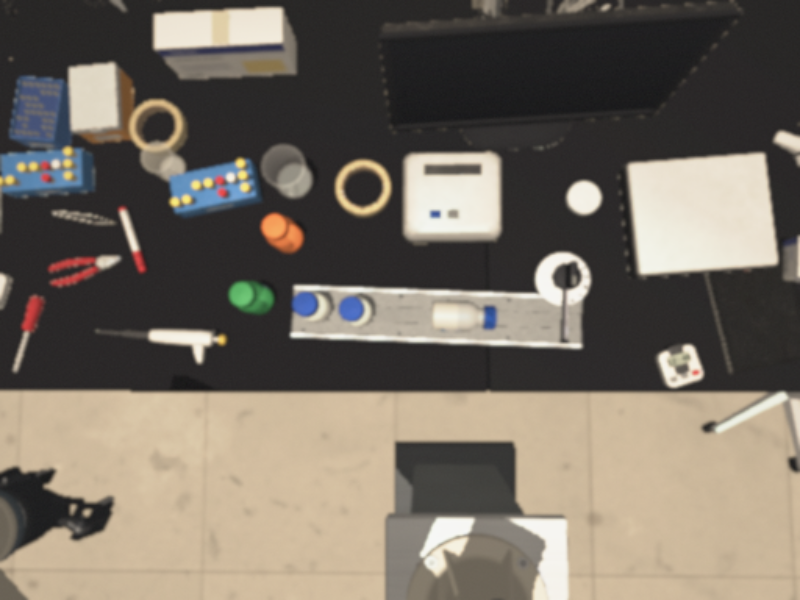

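The scene view shows the lane with two blue-capped bottles standing and one lying, and the gate at its far right end. In the top view (800x600) the lane corners are at about (291,286), (583,294), (582,347), (291,338). The standing caps are at (305,304) and (350,309), the fallen cap at (490,317), the bottle base at (433,316) and the knob at (570,270).

Run:
```python
from h import *
import pickle
d=pickle.load(open("s0.pkl","rb")); k=1/1.5625
s=d["top"]; im=s["pixels"]
c=[onz(s,u*k,v*k,12) for u,v in((291,286),(583,294),(582,347),(291,338))]
print(np.round(c,1).tolist())
hsv=cv2.cvtColor(im,cv2.COLOR_BGR2HSV)
m=cv2.inRange(hsv,(105,120,60),(125,255,255))
n,l,st,ce=cv2.connectedComponentsWithStats(m)
for i in range(1,n):
    if st[i,4]>40: print("blue",st[i],np.round(ce[i]/k,1),[np.round(onz(s,*ce[i],z)[:2],1) for z in(31,114)])
# scene blue
s2=d["scene"];m=cv2.inRange(cv2.cvtColor(s2["pixels"],cv2.COLOR_BGR2HSV),(105,120,60),(125,255,255))
n,l,st,ce=cv2.connectedComponentsWithStats(m)
for i in range(1,n):
    if st[i,4]>40: print("scene",np.round(ce[i]/k),[np.round(onz(s2,*ce[i],z)[:2],1) for z in(31,105)])
print("base",onz(s,433*k,316*k,31)); print("knob",onz(s,570*k,268*k,92), "tip",onz(s,564*k,341*k,45))
y,x=int(265*k),int(515*k)
crop=np.hstack([cv2.resize(im[170:240,180:300],(400,600*70*4//600*0+233),interpolation=cv2.INTER_CUBIC),cv2.resize(im[155:225,275:395],(400,233),interpolation=cv2.INTER_CUBIC)])
cv2.imwrite("pics/c1.png",crop)
```

```text
[[560.4, 330.2, 12.0], [543.9, -195.8, 12.0], [449.3, -191.6, 12.0], [466.1, 328.9, 12.0]]
blue [116 110  15  13  62] [188.6 179.8] [array([753.6, 516.5]), array([729.4, 482.8])]
blue [122 122  19  12  73] [204.6 197.5] [array([720.6, 486.1]), array([699. , 454.8])]
blue [187 188  16  14 175] [304.1 303.5] [array([527. , 302.1]), array([520.8, 285.4])]
blue [218 191  14  14 159] [350.7 308.3] [array([518.2, 218.8]), array([512.7, 208.7])]
blue [311 197   6  13  74] [489.6 317. ] [array([502.1, -26.6]), array([497.9, -17.2])]
scene [352. 295.] [array([618.8, 146.7]), array([519.7, 204.3])]
scene [492. 293.] [array([503.2, -33.3]), array([421.5,  51.4])]
scene [296. 310.] [array([628. , 237.1]), array([527.6, 281.1])]
scene [144. 338.] [array([681.3, 436.5]), array([572.8, 450.4])]
base [504.16894581  72.93491996  31.        ]
knob [ 580.20121688 -153.78993035   92.        ] tip [ 459.67776841 -152.30834116   45.        ]
```

View pics/c1.png

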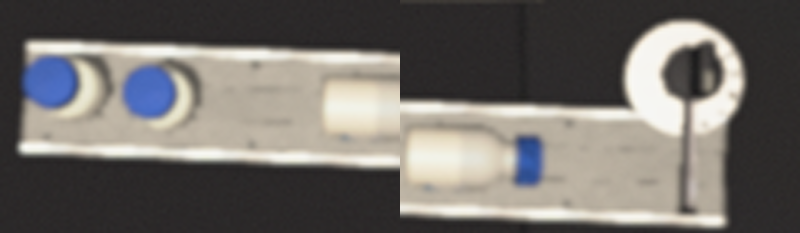

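```bash
cat >> h.py <<'E'
from math import *
def pose():
    s=get_state(); w,x,y,z=s["ee_rot"]; 
    ty=(2*(x*y-w*z),1-2*(x*x+z*z)); return np.array(s["eef_pos"]),atan2(ty[1],ty[0])
O=np.array([504.6,57.9]);LY=np.array([.0317,.9995]);LX=np.array([.9995,-.0317])
def lane(x,y): return O+x*LX+y*LY
def tolane(p): q=np.array(p[:2])-O; return np.round([q@LX,q@LY],1)
def plan(wps,start=None):
    "wps: (x,y,z,toolyangle deg); prints shift per call in tool axes (m, rad)"
    p,a=start or pose()
    print("from",np.round(p,1),round(degrees(a),1),"lane",tolane(p))
    for x,y,z,t in wps:
        q=np.array([x,y,z]);d=q-p;b=radians(t)
        ty=np.array([cos(a),sin(a)]);tx=np.array([-sin(a),cos(a)])
        # tool z down: x = y cross z(down)
        tx=np.array([-ty[1],ty[0]])
        dy=-(((b-a)+pi)%(2*pi)-pi)
        print(np.round([d[:2]@tx/1e3,d[:2]@ty/1e3,-d[2]/1e3,dy],4).tolist(),"to",np.round(q,1),t)
        p,a=q,b
E
python3 - <<'E'
from h import *
c=lane(0,-91); print(c)
plan([(310,420,220,40),(380,225,220,10),(450,60,200,-1.8),(c[0],c[1],160,-1.8)])
E
```

```text
[501.7153 -33.0545]
from [253.4 570.8 230.6] 66.1 lane [-267.3  504.7]
[-0.1129, -0.1149, 0.0106, 0.4548] to [310 420 220] 40
[-0.1944, -0.0717, 0.0, 0.5236] to [380 225 220] 10
[-0.1746, 0.0403, 0.02, 0.2059] to [450  60 200] -1.8
[-0.0914, 0.0546, 0.04, -0.0] to [501.7 -33.1 160. ] -1.8
```

play_rows(targets="-0.0226 -0.023 0.002 0.091 0.0854; -0.045 -0.046 0.004 0.182 0.0854; -0.068 -0.069 0.006 0.273 0.0854; -0.09 -0.092 0.008 0.364 0.0854; -0.113 -0.115 0.0106 0.455 0.0854", force=20)

```text
clock: 0.52
eef_pos: [310.2, 418.8, 220.3]
ee_rot: [-0.0, 0.424, 0.905, -0.0]
force: [0.7, -0.1, 0.9]
finger_gap: 85.8
gripper_force: 0.0
```

play_rows(targets="-0.0389 -0.0143 0 0.105 0.0854; -0.0778 -0.0287 0 0.21 0.0854; -0.1166 -0.043 0 0.314 0.0854; -0.1555 -0.0574 0 0.419 0.0854; -0.1944 -0.0717 0 0.5236 0.0854")

```text
clock: 0.93
eef_pos: [380.2, 223.3, 220.6]
ee_rot: [0.0, 0.645, 0.764, -0.0]
force: [0.5, -0.2, 0.5]
finger_gap: 85.4
gripper_force: 0.0
```

play_rows(targets="-0.0349 0.0081 0.004 0.041 0.0854; -0.0698 0.0161 0.008 0.082 0.0854; -0.1048 0.0242 0.012 0.124 0.0854; -0.1397 0.0322 0.016 0.165 0.0854; -0.1746 0.0403 0.02 0.206 0.0854")

```text
clock: 1.35
eef_pos: [450.3, 58.5, 200.5]
ee_rot: [-0.0, 0.719, 0.695, -0.0]
force: [0.9, 0.0, 0.8]
finger_gap: 85.5
gripper_force: 0.0
```

play_rows(targets="-0.0229 0.0137 0.01 0 0.0854; -0.0457 0.0273 0.02 0 0.0854; -0.0686 0.041 0.03 0 0.0854; -0.0914 0.0546 0.04 0 0.0854; -0.0914 0.0546 0.04 0 0.0854")

```text
clock: 1.77
eef_pos: [503.0, -36.0, 159.0]
ee_rot: [0.0, 0.719, 0.695, -0.001]
force: [-1.1, -0.5, -0.2]
finger_gap: 85.3
gripper_force: 0.0
```

Run:
```python
from h import *
c=lane(0,-91)
plan([(c[0],c[1],160,-1.8)])
s=snapshot("wrist");import pickle;pickle.dump(s,open("w1.pkl","wb"))
print(get_state()["clock"],np.round(s["T"],2).tolist())
cv2.imwrite("pics/w1.png",s["pixels"])
```

```text
from [503. -36. 159.] -1.9 lane [  1.3 -93.9]
[0.0029, -0.0014, -0.001, -0.0022] to [501.7 -33.1 160. ] -1.8
1.8167 [[1.0, 0.03, 0.01, 505.1], [-0.03, 0.95, 0.3, 40.36], [-0.0, -0.3, 0.95, 302.27], [0.0, 0.0, 0.0, 1.0]]
```

View pics/w1.png

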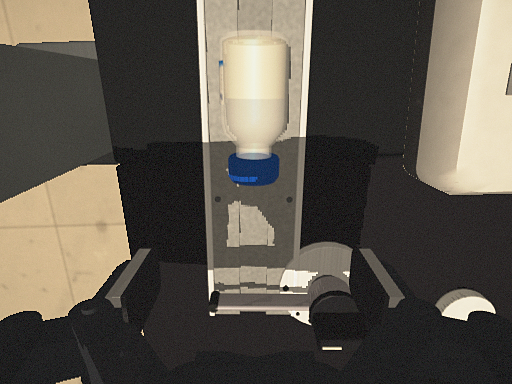

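The wrist view shows the lying bottle with its cap at cols 229-279, rows 152-185, and its base edge at row ~37, col 256. The lane's outer edges are at about cols 197 and 312 on row 5, and 209 and 303 on row 250. The gate blade is at rest, crossing row ~302 from col 213, and the knob is at (335,300).

Run:
```python
from h import *
import pickle
s=pickle.load(open("w1.pkl","rb"));im=s["pixels"]
m=cv2.inRange(cv2.cvtColor(im,cv2.COLOR_BGR2HSV),(100,120,40),(128,255,255)); m[:, :222]=0;m[:,290:]=0
ys,xs=np.nonzero(m); print("cap px",xs.min(),xs.max(),ys.min(),ys.max())
for u,v in((xs.min(),170),(xs.max(),170),(254,ys.min()),(254,ys.max())): print(tolane(onz(s,u,v,31)), np.round(onz(s,u,v,31)[:2],1))
for z in(31,45,55): print("base",z,tolane(onz(s,256,37,z)))
g=cv2.cvtColor(im,cv2.COLOR_BGR2GRAY)
for r in(5,60,225,275):
    row=g[r,190:330].astype(int); b=np.nonzero(np.abs(np.diff(row))>40)[0]+190; print(r,b.tolist())
for u,v in((197,5),(312,5),(209,250),(303,250)): print("lane edge",tolane(onz(s,u,v,12)))
print("blade tip",tolane(onz(s,214,300,45)))
```

```text
cap px 222 278 61 185
[-27.2 -86.2] [474.6 -27.4]
[ 20.6 -86.3] [522.4 -29. ]
[0.3 0.6] [505.   58.4]
[  0.  -99.6] [501.5 -41.7]
base 31 [ 1.9 17.5]
base 45 [ 1.9 15.7]
base 55 [ 1.8 14.4]
5 [195, 196, 203, 204, 236, 238, 272, 304, 305, 312]
60 [198, 205, 206, 222, 290, 301, 302, 309]
225 [205, 226, 238, 239, 269, 300]
275 [207, 212, 265, 266, 282, 315]
lane edge [-44.6  43.2]
lane edge [46.2 42.9]
lane edge [ -44.7 -172.5]
lane edge [  48.2 -172.6]
blade tip [ -37.2 -206.4]
```

Run:
```python
from h import *
c=lane(0,-95)
plan([(c[0],c[1],50,-1.8),(c[0],c[1],12,-1.8)])
```

```text
from [501.9 -34.4 159.5] -2.0 lane [  0.3 -92.4]
[-0.0026, -0.0003, 0.1095, -0.0029] to [501.6 -37.1  50. ] -1.8
[0.0, 0.0, 0.038, -0.0] to [501.6 -37.1  12. ] -1.8
```

play_rows(targets="-0.003 0 0.025 0 0.058; -0.003 0 0.05 0 0.058; -0.003 0 0.08 0 0.058; -0.003 0 0.105 0 0.058; -0.003 0 0.11 0 0.058")

```text
clock: 2.23
eef_pos: [498.9, -34.8, 47.7]
ee_rot: [-0.002, 0.718, 0.696, -0.002]
force: [-1.3, -0.1, -0.7]
finger_gap: 57.8
gripper_force: 0.0
```

play_rows(targets="0 0 0.01 0 0.058; 0 0 0.02 0 0.058; 0 0 0.03 0 0.058; 0 0 0.038 0 0.058; 0 0 0.038 0 0.058")

```text
clock: 2.65
eef_pos: [501.2, -35.7, 11.7]
ee_rot: [-0.0, 0.718, 0.696, -0.0]
force: [-0.3, 0.4, -0.8]
finger_gap: 57.9
gripper_force: 0.0
```

play_rows(targets="0 0 0 0 0.03; 0 0 0 0 0.03; 0 0 0 0 0.03; 0 0 0 0 0.03; 0 0 0 0 0.03", force=20)

```text
clock: 3.07
eef_pos: [502.1, -35.8, 13.1]
ee_rot: [0.0, 0.718, 0.696, 0.0]
force: [0.1, 0.4, -0.3]
finger_gap: 40.3
gripper_force: 20.5
```

play_rows(targets="0.002 0 -0.01 0 0.03; 0.005 0 -0.02 0 0.03; 0.01 0 -0.03 0 0.03; 0.017 0 -0.041 0 0.03; 0.026 0 -0.052 0 0.03")

```text
clock: 3.48
eef_pos: [502.8, -9.2, 66.2]
ee_rot: [0.0, 0.718, 0.696, 0.0]
force: [-0.8, 0.7, -2.1]
finger_gap: 41.1
gripper_force: 20.7
```

Run:
```python
from h import *
st=get_state();print(st["force"],st["finger_gap"])
a=snapshot("scene")["pixels"][130:290,180:400];b=snapshot("wrist")["pixels"][:290,150:360]
cv2.imwrite("pics/l1.png",np.hstack([cv2.resize(a,(440,320)),cv2.resize(b,(232,320))]))
```

```text
[-0.77579136  0.66021641 -2.09958831] 41.12276285886442
```

View pics/l1.png

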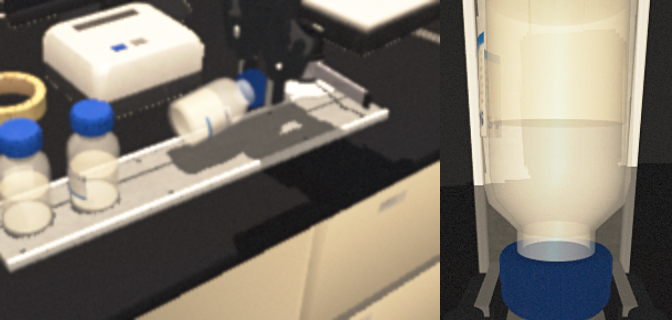

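The grip holds the bottle's whole weight and it has not hinged in the pads, so it is still nearly horizontal. I'll loosen the grip gradually so it swings down.

play_rows(targets="0 0 0 0 0.0385; 0 0 0 0 0.039; 0 0 0 0 0.0395; 0 0 0 0 0.04; 0 0 0 0 0.04")

```text
clock: 4.0
eef_pos: [502.3, -10.0, 64.2]
ee_rot: [-0.0, 0.718, 0.696, -0.0]
force: [-0.0, -0.5, -1.7]
finger_gap: 40.8
gripper_force: 20.7
```

play_rows(targets="0 0 0 0 0.0402; 0 0 0 0 0.0404; 0 0 0 0 0.0406; 0 0 0 0 0.0406; 0 0 0 0 0.0406")

```text
clock: 4.42
eef_pos: [502.6, -9.8, 64.7]
ee_rot: [-0.0, 0.718, 0.696, -0.0]
force: [0.2, -0.0, -0.9]
finger_gap: 40.9
gripper_force: 20.7
```

Run:
```python
from h import *
st=get_state();print(st["force"],st["ft_torque"],st["finger_gap"])
a=snapshot("scene")["pixels"][130:290,180:400];b=snapshot("wrist")["pixels"][:290,150:360]
cv2.imwrite("pics/l2.png",np.hstack([cv2.resize(a,(440,320)),cv2.resize(b,(232,320))]))
hsv=cv2.cvtColor(b,cv2.COLOR_BGR2HSV);m=cv2.inRange(hsv,(105,150,40),(125,255,255));ys,xs=np.nonzero(m);print(xs.min(),xs.max(),ys.min(),ys.max(),len(xs))
```

```text
[ 0.21892127 -0.03619781 -0.93605315] [-0.1544418  -0.05380335  0.08887784] 40.918726957418315
42 155 33 289 5444
```

View pics/l2.png

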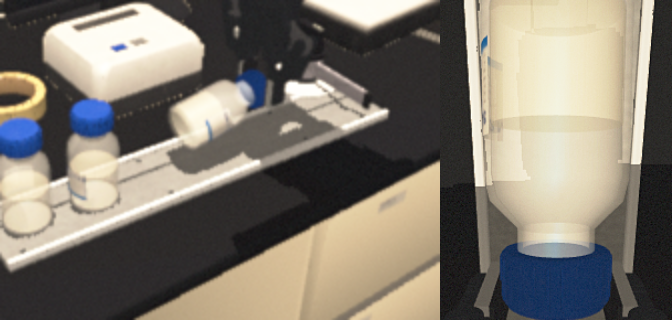

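The bottle is now tilted, base down by the floor, and the tool carries only about a third of its weight. It is hinging, so I'll carry on slowly along the arc.

play_rows(targets="0.004 0 -0.005 0 0.03; 0.008 0 -0.009 0 0.03; 0.013 0 -0.013 0 0.03; 0.018 0 -0.016 0 0.03; 0.022 0 -0.019 0 0.03")

```text
clock: 4.93
eef_pos: [503.5, 13.0, 84.3]
ee_rot: [0.0, 0.718, 0.696, 0.0]
force: [0.2, -0.3, -1.8]
finger_gap: 40.6
gripper_force: 20.8
```

play_rows(targets="0.005 0 -0.003 0 0.03; 0.01 0 -0.006 0 0.03; 0.016 0 -0.009 0 0.03; 0.022 0 -0.012 0 0.03; 0.026 0 -0.013 0 0.03")

```text
clock: 5.35
eef_pos: [504.4, 39.0, 97.2]
ee_rot: [0.0, 0.718, 0.696, 0.0]
force: [-0.1, 0.3, -1.9]
finger_gap: 40.6
gripper_force: 20.8
```

play_rows(targets="0 0 0 0 0.03; 0 0 0 0 0.03; 0 0 0 0 0.03; 0 0 0 0 0.03; 0 0 0 0 0.03")

```text
clock: 5.77
eef_pos: [504.0, 38.0, 96.5]
ee_rot: [-0.0, 0.718, 0.696, -0.0]
force: [-0.1, -0.1, -2.3]
finger_gap: 41.0
gripper_force: 20.8
```

Run:
```python
from h import *
st=get_state();print(st["force"],st["ft_torque"],st["finger_gap"])
a=snapshot("scene")["pixels"][130:290,180:400];b=snapshot("wrist")["pixels"][:290,150:360]
cv2.imwrite("pics/l3.png",np.hstack([cv2.resize(a,(440,320)),cv2.resize(b,(232,320))]))
```

```text
[-0.12278765 -0.05770319 -2.26574907] [-0.12574327  0.00940891 -0.00515894] 41.01123239377549
```

View pics/l3.png

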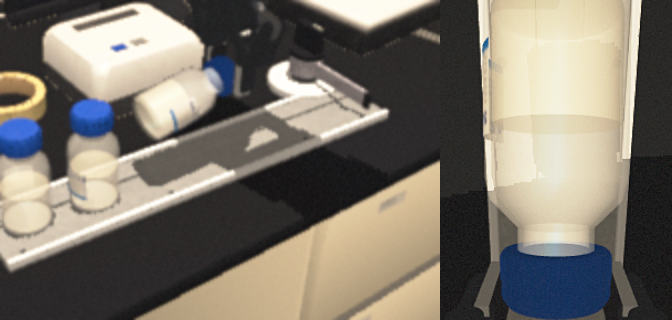

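The bottle is again held rigid at about 20° tilt, clear of the floor. The moment (0.126 N m) agrees with the offset weight. A vertical shake makes the peak moment beat the pad friction, asymmetrically downward for the base.

play_rows(targets="0 0 -0.04 0 0.03; 0 0 0 0 0.03; 0 0 -0.04 0 0.03; 0 0 -0.005 0 0.03; 0 0 -0.04 0 0.03")

```text
clock: 6.28
eef_pos: [497.7, 37.6, 122.6]
ee_rot: [-0.007, 0.718, 0.696, -0.009]
force: [-4.4, -0.2, -5.5]
finger_gap: 40.5
gripper_force: 24.0
```

play_rows(targets="0 0 0.035 0 0.03; 0 0 0 0 0.03; 0 0 0 0 0.03; 0 0 0 0 0.03; 0 0 0 0 0.03")

```text
clock: 6.7
eef_pos: [504.3, 38.1, 136.9]
ee_rot: [0.0, 0.718, 0.696, 0.0]
force: [0.1, 0.6, -1.9]
finger_gap: 40.8
gripper_force: 23.9
```

Run:
```python
from h import *
st=get_state();print(st["force"],st["ft_torque"],st["finger_gap"],st["eef_pos"])
a=snapshot("scene")["pixels"][100:260,180:400];b=snapshot("wrist")["pixels"][:290,150:360]
cv2.imwrite("pics/l4.png",np.hstack([cv2.resize(a,(440,320)),cv2.resize(b,(232,320))]))
```

```text
[ 0.09930764  0.63757811 -1.87512118] [-0.12818098  0.05364317  0.00219447] 40.84834941567486 [504.31650988  38.13045121 136.94485082]
```

```bash
cat >> h.py <<'E'
def tilt():
    "angle of the held bottle above horizontal, from the scene picture's cream-coloured content"
    st=get_state(); s=snapshot("scene"); im=s["pixels"]; p=np.array(st["eef_pos"])+[0,0,20]
    hsv=cv2.cvtColor(im,cv2.COLOR_BGR2HSV); m=cv2.inRange(hsv,(8,35,90),(35,140,255))
    u,v=proj(s,p); roi=np.zeros_like(m); cv2.circle(roi,(int(u),int(v)),110,255,-1); m&=roi
    m=cv2.morphologyEx(m,cv2.MORPH_OPEN,np.ones((3,3)))
    n,l,q,c=cv2.connectedComponentsWithStats(m)
    for i in range(1,n):
        if q[i,4]>120: print("blob",q[i].tolist(),np.round(c[i],1))
    for th in range(0,91,15):
        a=radians(th); ax=np.array([LY[0]*cos(a),LY[1]*cos(a),-sin(a)])
        print(th,"content centre",np.round(proj(s,p+ax*70),1),"base",np.round(proj(s,p+ax*110),1))
    print(np.round([u,v],1),np.round(st["force"],1),np.round(st["ft_torque"],3),np.round(st["eef_pos"],1),st["finger_gap"],st["clock"])
E
python3 -c "from h import *;tilt()"
```

```text
blob [282, 38, 44, 29, 1162] [303.7  52. ]
blob [374, 74, 11, 34, 233] [379.3  91.7]
blob [325, 127, 40, 19, 140] [344.8 136.2]
blob [217, 134, 32, 12, 144] [232.3 139.4]
blob [201, 147, 97, 54, 2100] [257.7 171. ]
blob [188, 166, 15, 24, 259] [195.7 176.8]
blob [315, 176, 55, 22, 675] [340.4 185.9]
blob [301, 191, 23, 17, 235] [310.5 199.5]
blob [213, 197, 81, 42, 1678] [242.7 216.9]
blob [318, 227, 51, 28, 293] [343.9 241.4]
0 content centre [268.4 155.8] base [251.9 160.8]
15 content centre [269.  163.3] base [253.4 172.6]
30 content centre [271.5 169.5] base [257.6 182.2]
45 content centre [275.5 174. ] base [264.2 188.9]
60 content centre [280.7 176.6] base [272.6 192.6]
75 content centre [286.7 177.2] base [282.  193.2]
90 content centre [293.1 175.9] base [291.9 190.9]
[295.4 147.7] [ 0.2  0.3 -2. ] [-0.081  0.046 -0.034] [504.   38.1 137.1] 41.00878311570549 6.8
```

View pics/l4.png

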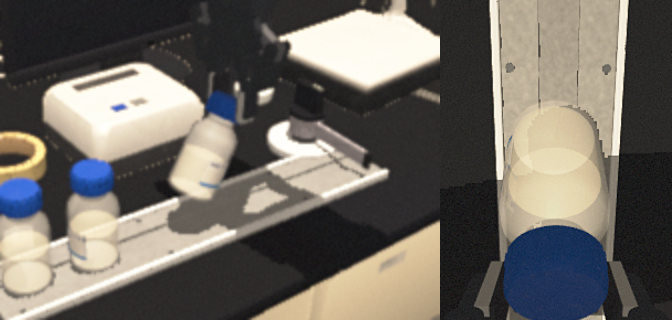

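The shake worked: the bottle now hangs about 55-60° above horizontal, cap up, base towards +y. One more shake.

play_rows(targets="0 0 -0.04 0 0.03; 0 0 0 0 0.03; 0 0 -0.04 0 0.03; 0 0 -0.0 0 0.03; 0 0 -0.04 0 0.03")

```text
clock: 7.27
eef_pos: [497.9, 37.7, 160.7]
ee_rot: [-0.008, 0.718, 0.696, -0.009]
force: [-4.2, 0.1, -6.9]
finger_gap: 40.6
gripper_force: 23.9
```

play_rows(targets="0 0 0.04 0 0.03; 0 0 0 0 0.03; 0 0 0.04 0 0.03; 0 0 0.02 0 0.03; 0 0 0.02 0 0.03")

```text
clock: 7.68
eef_pos: [504.0, 38.2, 156.6]
ee_rot: [-0.0, 0.718, 0.696, -0.001]
force: [1.6, -0.5, -1.6]
finger_gap: 40.8
gripper_force: 23.8
```

play_rows(targets="0 0 0 0 0.03; 0 0 0 0 0.03; 0 0 0 0 0.03; 0 0 0 0 0.03; 0 0 0 0 0.03")

```text
clock: 8.1
eef_pos: [504.2, 38.2, 157.1]
ee_rot: [0.0, 0.718, 0.696, 0.0]
force: [0.5, 1.1, -2.4]
finger_gap: 40.8
gripper_force: 23.8
```

Run:
```python
from h import *
st=get_state();print(st["force"],st["ft_torque"],st["finger_gap"],st["eef_pos"])
S=snapshot("scene");W=snapshot("wrist")
a=S["pixels"][80:240,180:400];b=W["pixels"][:290,150:360]
p=np.array(st["eef_pos"])+[0,0,20]
for th in(45,60,75,90):
    t=radians(th); ax=np.array([LY[0]*cos(t),LY[1]*cos(t),-sin(t)]); print(th,(np.array(proj(S,p+ax*110))-[180,80])*2)
cv2.imwrite("pics/l5.png",np.hstack([cv2.resize(a,(440,320)),cv2.resize(b,(232,320))]))
```

```text
[ 0.53864243  1.148487   -2.38047415] [-0.05729517 -0.0405742  -0.01582264] 40.81148199233663 [504.19977589  38.19302155 157.12838697]
45 [168.80278021 201.83395676]
60 [185.68382873 209.68777896]
75 [204.76361737 211.28198975]
90 [224.80445573 206.92224521]
```

View pics/l5.png

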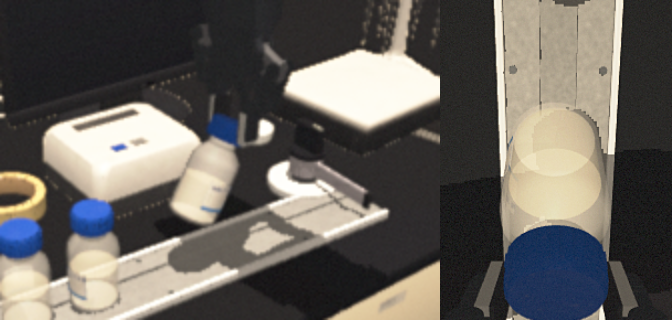

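It is still about 62° above horizontal (base centre at crop (195,212)). Near vertical, gravity's moment is weak, so I'll shake along the lane. The push towards +y adds to gravity and the return doesn't beat the pad friction.

play_rows(targets="-0.04 0 0 0 0.03; 0 0 0 0 0.03; -0.04 0 0 0 0.03; 0 0 0 0 0.03; 0 0 0 0 0.03")

```text
clock: 8.62
eef_pos: [504.9, 37.4, 156.9]
ee_rot: [-0.0, 0.721, 0.693, 0.001]
force: [-0.6, 0.2, -2.3]
finger_gap: 40.7
gripper_force: 22.3
```

play_rows(targets="0 0 0 0 0.03; 0 0 0 0 0.03; 0 0 0 0 0.03; 0 0 0 0 0.03; 0 0 0 0 0.03")

```text
clock: 9.03
eef_pos: [504.0, 38.5, 156.7]
ee_rot: [0.0, 0.718, 0.696, -0.0]
force: [1.0, 0.1, -2.8]
finger_gap: 40.6
gripper_force: 22.3
```

```bash
cat >> h.py <<'E'
def wtilt():
    "angle from the lower edge of the lying-away base: topmost cream row in the wrist picture"
    st=get_state(); s=snapshot("wrist"); p=np.array(st["eef_pos"])+[0,0,20]
    g=cv2.cvtColor(s["pixels"],cv2.COLOR_BGR2HSV); cream=cv2.inRange(g,(12,60,60),(35,255,255)); cream[:,:200]=0;cream[:,305:]=0
    cream=cv2.morphologyEx(cream,cv2.MORPH_OPEN,np.ones((3,3)))
    ys=np.nonzero((cream>0).sum(1)>12)[0]; print("cream rows",ys[:3],ys[-3:])
    for th in range(45,91,9):
        a=radians(th); ax=np.array([LY[0]*cos(a),LY[1]*cos(a),-sin(a)]); up=np.array([LY[0]*sin(a),LY[1]*sin(a),cos(a)])
        print(th,"outer base edge row",round(proj(s,p+ax*110+27*up)[1],1),"inner content top row",round(proj(s,p+ax*107+24*up)[1],1))
    print(np.round(st["force"],1),np.round(st["ft_torque"],3),np.round(st["eef_pos"],1),st["clock"])
    cv2.imwrite("pics/wt.png",s["pixels"]); return s
E
python3 - <<'E'
from h import *
wtilt()
# same mask on the previous view for reference
b=cv2.imread("pics/l5.png")[:,440:]; g=cv2.cvtColor(b,cv2.COLOR_BGR2HSV); c=cv2.inRange(g,(12,60,60),(35,255,255)); c=cv2.morphologyEx(c,cv2.MORPH_OPEN,np.ones((3,3)))
ys=np.nonzero((c>0).sum(1)>12)[0]; print("previous",ys[:3]*290/320,ys[-3:]*290/320)
E
```

```text
cream rows [154 155 156] [215 216 217]
45 outer base edge row 43.4 inner content top row 52.4
54 outer base edge row 66.6 inner content top row 74.5
63 outer base edge row 89.6 inner content top row 96.5
72 outer base edge row 112.3 inner content top row 118.4
81 outer base edge row 134.7 inner content top row 140.2
90 outer base edge row 157.0 inner content top row 161.9
[ 1.   0.1 -2.8] [-0.033  0.04  -0.018] [504.   38.5 156.7] 9.0333
previous [ 99.6875  100.59375 101.5    ] [187.59375 188.5     189.40625]
```

The base edge went from row 100 to row 154, so the bottle is now about 87° above horizontal, nearly upright. I'll lower it onto the lane. The expected TCP height at touch is about 98 mm.

play_rows(targets="0 0 0.012 0 0.03; 0 0 0.025 0 0.03; 0 0 0.038 0 0.03; 0 0 0.048 0 0.03; 0 0 0.05 0 0.03")

```text
clock: 9.5
eef_pos: [503.0, 38.2, 105.1]
ee_rot: [-0.001, 0.718, 0.696, -0.001]
force: [0.2, -0.8, -1.7]
finger_gap: 40.7
gripper_force: 22.3
```

play_rows(targets="0 0 0.001 0 0.03; 0 0 0.002 0 0.03; 0 0 0.003 0 0.03; 0 0 0.004 0 0.03; 0 0 0.005 0 0.03")

```text
clock: 9.92
eef_pos: [505.3, 38.6, 103.7]
ee_rot: [0.001, 0.718, 0.696, 0.001]
force: [-2.0, 1.2, 18.9]
finger_gap: 40.9
gripper_force: 24.2
```

Run:
```python
from h import *
wtilt()
```

```text
cream rows [] []
45 outer base edge row 43.6 inner content top row 52.5
54 outer base edge row 66.8 inner content top row 74.6
63 outer base edge row 89.7 inner content top row 96.7
72 outer base edge row 112.4 inner content top row 118.6
81 outer base edge row 134.9 inner content top row 140.4
90 outer base edge row 157.1 inner content top row 162.1
[-2.   1.2 18.9] [ 0.308  0.583 -0.027] [505.3  38.6 103.7] 9.9167
```

It is on the floor, pressing with 19 N at TCP z 104. I'll ease up 2 mm and open.

play_rows(targets="0 0 -0.001 0 0.03; 0 0 -0.0015 0 0.03; 0 0 -0.0018 0 0.03; 0 0 -0.0018 0 0.03; 0 0 -0.0018 0 0.03")

```text
clock: 10.38
eef_pos: [505.0, 38.3, 104.0]
ee_rot: [0.001, 0.718, 0.696, 0.001]
force: [1.2, 1.3, 4.7]
finger_gap: 41.0
gripper_force: 23.1
```

play_rows(targets="0 0 0 0 0.043; 0 0 0 0 0.046; 0 0 0 0 0.05; 0 0 0 0 0.06; 0 0 0 0 0.07")

```text
clock: 10.8
eef_pos: [503.8, 38.2, 103.2]
ee_rot: [-0.0, 0.718, 0.696, -0.0]
force: [0.4, 0.2, -0.9]
finger_gap: 69.8
gripper_force: 0.0
```

play_rows(targets="0 0 -0.03 0 0.07; 0 0 -0.07 0 0.07; 0 0 -0.1 0 0.07; 0 0 -0.12 0 0.07; 0 0 -0.12 0 0.07")

```text
clock: 11.22
eef_pos: [506.6, 38.4, 227.9]
ee_rot: [0.002, 0.718, 0.696, 0.003]
force: [0.1, 0.3, -0.1]
finger_gap: 69.9
gripper_force: 0.0
```

Run:
```python
from h import *
k=lane(75,-215); c=np.array([540,-80])
s=snapshot("wrist");t=snapshot("top");S=snapshot("scene")
hs=lambda im:cv2.inRange(cv2.cvtColor(im,cv2.COLOR_BGR2HSV),(105,120,50),(125,255,255))
for n,q in(("top",t),("scene",S),("wrist",s)):
    N,l,st,ce=cv2.connectedComponentsWithStats(hs(q["pixels"]))
    for i in range(1,N):
        if st[i,4]>60: print(n,st[i].tolist(),[tolane(onz(q,*ce[i],z)) for z in((122,) if n=="top" else (112,122))])
pic=np.hstack([cv2.resize(S["pixels"][100:260,180:400],(440,320)),cv2.resize(s["pixels"],(340,320))]);cv2.imwrite("pics/r.png",pic)
plan([(k[0]-40,k[1]+60,220,-50),(k[0],k[1],160,-91.8)])
```

```text
top [110, 110, 21, 15, 79] [array([206. , 432.9])]
top [122, 122, 19, 11, 87] [array([180.1, 399.7])]
top [187, 188, 16, 14, 175] [array([  8.4, 226.3])]
top [218, 191, 14, 14, 159] [array([  2.9, 150. ])]
scene [282, 160, 20, 16, 276] [array([ -2.1, -11.2]), array([-15.7,   0.1])]
scene [215, 179, 22, 19, 346] [array([  0.8, 151.9]), array([-12.8, 159.3])]
scene [178, 189, 23, 20, 385] [array([  6.2, 227.6]), array([ -7.5, 233.1])]
wrist [434, 122, 20, 22, 355] [array([152. ,  21.4]), array([146.2,  22.8])]
wrist [225, 149, 53, 52, 2146] [array([ -0.6, -12.5]), array([-0.5, -9.8])]
from [503.7  38.1 222.9] -1.8 lane [ -0.3 -19.8]
[-0.1365, 0.0334, 0.0029, 0.8411] to [532.7 -99.4 220. ] -50
[-0.0079, 0.0717, 0.06, 0.7295] to [ 572.7 -159.4  160. ] -91.8
```

View pics/r.png

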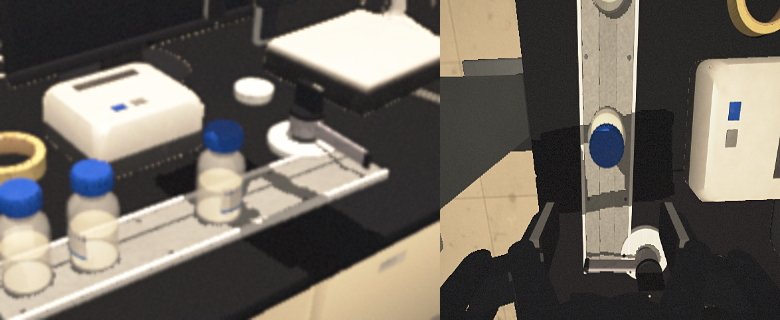

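The bottle stands free and upright at lane (-0.5, -12), and the neighbours are where they were. On to the knob.

Run:
```python
from h import *
k=lane(75,-215)
plan([(530,-50,225,-32),(560,-120,225,-63),(k[0],k[1],190,-91.8)])
```

```text
from [503.7  38.1 222.9] -1.8 lane [ -0.3 -19.8]
[-0.0873, 0.0291, -0.0021, 0.5269] to [530 -50 225] -32
[-0.0435, 0.0625, 0.0, 0.5411] to [ 560 -120  225] -63
[-0.0065, 0.0409, 0.035, 0.5027] to [ 572.7 -159.4  190. ] -91.8
```

play_rows(targets="-0.0175 0.0058 0 0.105 0.0854; -0.035 0.0116 0 0.21 0.0854; -0.052 0.0175 0 0.316 0.0854; -0.07 0.0233 0 0.42 0.0854; -0.0873 0.0291 -0.002 0.527 0.0854")

```text
clock: 11.78
eef_pos: [529.4, -50.7, 223.2]
ee_rot: [-0.001, 0.876, 0.483, -0.002]
force: [-0.0, 0.4, -0.1]
finger_gap: 85.4
gripper_force: 0.0
```

play_rows(targets="-0.0087 0.0125 0 0.108 0.0854; -0.0174 0.025 0 0.216 0.0854; -0.0261 0.0375 0 0.325 0.0854; -0.0348 0.05 0 0.433 0.0854; -0.0435 0.0625 0 0.541 0.0854")

```text
clock: 12.2
eef_pos: [559.6, -120.5, 223.4]
ee_rot: [-0.001, 0.973, 0.231, -0.002]
force: [-0.2, 0.2, -0.4]
finger_gap: 85.5
gripper_force: 0.0
```

play_rows(targets="-0.0016 0.0102 0.009 0.12 0.05; -0.0033 0.0205 0.018 0.24 0.05; -0.005 0.0307 0.027 0.37 0.05; -0.0065 0.041 0.035 0.503 0.05; -0.0065 0.041 0.035 0.503 0.05")

```text
clock: 12.62
eef_pos: [571.8, -160.4, 186.9]
ee_rot: [-0.0, 1.0, -0.019, -0.002]
force: [-0.7, 0.9, 0.1]
finger_gap: 50.0
gripper_force: 0.0
```

Run:
```python
from h import *
import pickle
s=snapshot("wrist");t=snapshot("top");pickle.dump((s,t),open("k.pkl","wb"))
k=lane(75,-215); plan([(k[0],k[1],57,-91.8)])
im=s["pixels"];g=cv2.cvtColor(im,cv2.COLOR_BGR2GRAY)
print("expect wing top",proj(s,[*k,92]),"ends",[np.round(proj(s,[*lane(75+d,-215),92])) for d in(-22,22)],"foot centre",np.round(proj(s,[*k,12])))
# white foot disc
m=(g>150).astype(np.uint8); n,l,st,ce=cv2.connectedComponentsWithStats(m)
for i in range(1,n):
    if st[i,4]>50: print(st[i].tolist(),np.round(ce[i],1),tolane(onz(s,*ce[i],12)),tolane(onz(s,*ce[i],92)))
```

```text
from [ 572.2 -159.2  188.8] -91.7 lane [  74.4 -214.9]
[0.0006, 0.0001, 0.1318, 0.0022] to [ 572.7 -159.4   57. ] -91.8
expect wing top (np.float64(252.10229612532174), np.float64(188.8165627356712)) ends [array([252., 216.]), array([252., 161.])] foot centre [253. 164.]
[0, 0, 99, 106, 8536] [41.1 54.3] [178.1 -25.3] [171.3 -73.7]
[261, 0, 68, 33, 1712] [293.9  13.4] [ 209.3 -252.1] [ 194.7 -243.4]
[393, 0, 119, 170, 19315] [452.   82.2] [ 151.3 -399.7] [ 151.3 -353.8]
[206, 147, 8, 32, 142] [209.3 160.5] [  79.2 -172. ] [  97.3 -183.4]
[270, 155, 32, 47, 701] [287.7 178.6] [  59.9 -250.2] [  82.9 -242. ]
[0, 194, 206, 49, 7230] [115.1 215.1] [ 21.6 -70.5] [  54.2 -107.5]
[252, 197, 3, 19, 56] [253.  205.8] [  30.8 -215. ] [  61.1 -215.6]
[0, 215, 85, 63, 2679] [ 43.6 246.8] [-14.8  12. ] [ 27.  -45.7]
[71, 245, 111, 21, 1798] [124.5 254.7] [-25.1 -74.3] [  19.3 -110.3]
[407, 266, 63, 49, 1140] [445.3 287.2] [ -68.8 -431.1] [ -13.5 -377.3]
[64, 268, 95, 4, 372] [111.5 269.5] [-43.4 -57.5] [  5.6 -97.7]
[455, 316, 57, 49, 1417] [492.4 332.9] [-132.4 -497.9] [ -61.1 -427.3]
[250, 322, 72, 36, 2056] [283.8 337.8] [-137.8 -250.3] [ -65.1 -242. ]
[0, 331, 39, 33, 633] [ 12.8 342. ] [-141.7   75.2] [-68.    1.5]
[71, 348, 13, 17, 61] [ 77.4 355.5] [-162.6    1.1] [-83.6 -53.9]
[426, 348, 13, 17, 61] [431.6 355.5] [-165.7 -431.1] [ -86.  -377.3]
[107, 355, 27, 29, 309] [120.9 371.1] [-187.3  -48.8] [-102.1  -91.2]
[370, 354, 33, 30, 656] [381.8 371.4] [-190.1 -373. ] [-104.2 -333.9]
```

The white line blob at (253,206) maps to lane (61,-215.6) at wing height, which fits the expected axis at (75,-215). I'll descend to TCP z 61 and grip.

play_rows(targets="0 0 0.025 0 0.05; 0 0 0.055 0 0.05; 0 0 0.085 0 0.05; 0 0 0.11 0 0.05; 0 0 0.115 0 0.05")

```text
clock: 13.13
eef_pos: [570.3, -158.0, 71.7]
ee_rot: [-0.001, 1.0, -0.014, -0.003]
force: [-1.2, -0.4, 0.5]
finger_gap: 50.0
gripper_force: 0.0
```

play_rows(targets="0 0 0.005 0 0.05; 0 0 0.011 0 0.05; 0 0 0.0135 0 0.05; 0 0 0.0135 0 0.02; 0 0 0.0135 0 0.008", force=50)

```text
clock: 13.55
eef_pos: [573.9, -159.6, 63.0]
ee_rot: [0.0, 1.0, -0.016, 0.001]
force: [0.6, 0.1, 0.8]
finger_gap: 26.7
gripper_force: 0.0
```

play_rows(targets="0 0 0 0 0.005; 0 0 0 0 0.005; 0 0 0 0 0.005; 0 0 0 0 0.005; 0 0 0 0 0.005")

```text
clock: 13.97
eef_pos: [573.8, -159.6, 63.0]
ee_rot: [0.0, 1.0, -0.016, 0.001]
force: [-1.0, 0.2, 6.5]
finger_gap: 13.3
gripper_force: 49.1
```

play_rows(targets="0 0 0 -0.07 0.005; 0 0 0 -0.14 0.005; 0 0 0 -0.21 0.005; 0 0 0 -0.28 0.005; 0 0 0 -0.35 0.005")

```text
clock: 14.38
eef_pos: [573.7, -159.1, 63.0]
ee_rot: [-0.0, 0.987, 0.16, 0.001]
force: [-0.4, 4.7, 6.5]
finger_gap: 13.3
gripper_force: 49.4
```

play_rows(targets="0 0 0 -0.07 0.005; 0 0 0 -0.14 0.005; 0 0 0 -0.21 0.005; 0 0 0 -0.28 0.005; 0 0 0 -0.35 0.005")

```text
clock: 14.8
eef_pos: [573.5, -158.6, 63.0]
ee_rot: [-0.0, 0.944, 0.329, 0.0]
force: [-1.8, 6.1, 9.1]
finger_gap: 12.9
gripper_force: 49.6
```

```bash
cat >> h.py <<'E'
def blade():
    "gate angle: white line on the wing and the blade's edges, from the wrist picture against the drawn directions"
    p,a=pose(); print("pose",np.round(p,1),"tool turn from rest",round((a+radians(91.8)),3)); st=get_state();print(np.round(st["force"],1),np.round(st["ft_torque"],3),st["finger_gap"],st["gripper_force"],st["clock"])
    k=lane(75,-215)
    for n in("wrist","scene","top"):
        s=snapshot(n);g=cv2.cvtColor(s["pixels"],cv2.COLOR_BGR2GRAY);out=[]
        cv2.imwrite(f"pics/b_{n}.png",s["pixels"])
        for ang in np.arange(0,1.75,.05):
            d=-(cos(ang)*LX+sin(ang)*LY)
            pts=[proj(s,[*(k+d*r),45]) for r in np.arange(35,112,3)]
            v=[g[int(round(y)),int(round(x))] for x,y in pts if 0<=x<511 and 0<=y<383]
            out.append((round(float(np.mean(v))) if v else -1))
        print(n,out)
E
python3 -c "from h import *;blade()"
```

```text
pose [ 573.5 -158.6   63. ] tool turn from rest 0.703
[-1.8  6.1  9.1] [ 1.06   0.277 -0.041] 12.94482465734619 49.60485398769379 14.8
wrist [30, 31, 32, 30, 29, 32, 32, 29, 31, 31, 26, 27, 28, 27, 75, 27, 28, 31, 32, 29, 30, 32, 31, 30, 30, 29, 31, 30, 30, 31, 34, 33, 31, 30, 29]
scene [66, 69, 80, 89, 96, 105, 115, 119, 120, 120, 119, 120, 121, 116, 102, 64, 50, 47, 46, 47, 47, 50, 47, 46, 43, 42, 42, 43, 40, 42, 41, 40, 40, 40, 40]
top [99, 98, 98, 96, 100, 106, 110, 113, 113, 113, 112, 111, 110, 111, 114, 120, 124, 130, 133, 136, 138, 141, 144, 147, 145, 147, 144, 147, 147, 147, 148, 147, 147, 148, 148]
```

The bright blade edge in the wrist view peaks at 0.70 rad, equal to the tool's turn, so nothing slips. The first click is passed. On to 1.25.

play_rows(targets="0 0 0 -0.06 0.005; 0 0 0 -0.12 0.005; 0 0 0 -0.18 0.005; 0 0 0 -0.24 0.005; 0 0 0 -0.3 0.005")

```text
clock: 15.37
eef_pos: [573.2, -158.4, 63.0]
ee_rot: [-0.001, 0.885, 0.466, 0.0]
force: [-3.3, 8.1, 10.9]
finger_gap: 12.7
gripper_force: 49.8
```

play_rows(targets="0 0 0 -0.06 0.005; 0 0 0 -0.12 0.005; 0 0 0 -0.18 0.005; 0 0 0 -0.22 0.005; 0 0 0 -0.25 0.005")

```text
clock: 15.78
eef_pos: [572.8, -158.2, 63.0]
ee_rot: [-0.001, 0.82, 0.573, 0.0]
force: [-4.9, 8.0, 11.5]
finger_gap: 12.9
gripper_force: 50.0
```

play_rows(targets="0 0 0 0 0.005; 0 0 0 0 0.005; 0 0 0 0 0.005; 0 0 0 0 0.005; 0 0 0 0 0.005")

```text
clock: 16.2
eef_pos: [572.8, -158.1, 63.0]
ee_rot: [-0.001, 0.82, 0.572, 0.0]
force: [-3.9, 8.2, 12.4]
finger_gap: 13.3
gripper_force: 50.0
```

```bash
python3 -c "
from h import *
blade()
s=snapshot('wrist');k=lane(75,-215);g=cv2.cvtColor(s['pixels'],cv2.COLOR_BGR2GRAY)
for a in np.arange(1.1,1.42,.02):
    d=-(cos(a)*LX+sin(a)*LY);v=[g[int(round(y)),int(round(x))] for x,y in [proj(s,[*(k+d*r),45]) for r in range(60,112,3)] if 0<=x<511 and 0<=y<383];print(round(a,2),round(np.mean(v)),end='; ')
t=snapshot('top');N,l,st,ce=cv2.connectedComponentsWithStats(cv2.inRange(cv2.cvtColor(t['pixels'],cv2.COLOR_BGR2HSV),(105,120,50),(125,255,255)))
print([(st[i,4],tolane(onz(t,*ce[i],122))) for i in range(1,N) if st[i,4]>60])
"
```

```text
pose [ 572.8 -158.1   63. ] tool turn from rest 1.249
[-3.9  8.2 12.4] [ 1.394  0.567 -0.125] 13.28503973559383 49.96466338634491 16.2
wrist [96, 95, 97, 96, 64, 58, 51, 49, 45, 45, 44, 43, 43, 43, 43, 42, 43, 42, 42, 42, 42, 42, 40, 41, 78, 99, 37, 39, 42, 43, 43, 43, 43, 41, 43]
scene [72, 50, 49, 48, 50, 55, 58, 62, 66, 69, 72, 76, 80, 86, 91, 97, 105, 109, 115, 117, 124, 129, 131, 154, 161, 120, 71, 48, 41, 40, 41, 41, 41, 39, 38]
top [80, 80, 81, 81, 85, 91, 94, 99, 103, 106, 108, 109, 110, 111, 115, 120, 124, 130, 133, 136, 138, 141, 144, 147, 145, 147, 145, 147, 147, 148, 148, 147, 147, 148, 149]
1.1 46; 1.12 45; 1.14 43; 1.16 45; 1.18 43; 1.2 63; 1.22 84; 1.24 85; 1.26 77; 1.28 37; 1.3 42; 1.32 39; 1.34 44; 1.36 44; 1.38 45; 1.4 47; [(np.int32(88), array([205.5, 433.9])), (np.int32(90), array([180. , 399.8])), (np.int32(175), array([  8.4, 226.3])), (np.int32(159), array([  2.9, 150. ])), (np.int32(165), array([  0.7, -12.4]))]
```

The blade is at about 1.24 rad, the tool at 1.249, with 50 N of grip and all of it still. The bottles stand at lane y -12, 150 and 226. Handing in.

```bash
python3 -c "from workcell import *;print(sign_off())"
```

```text
the job is handed in; nothing more can be done
None
```

The bottle stands upright and released at lane (0, -12) mm, the neighbours have not moved, and I handed the job in with the gate gripped and still at about 1.24 rad, the third click; sign-off returned no verdict.

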